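# Reverse the socket row on the other rail

### The arm

A 6-joint arm with a two-finger parallel gripper is mounted at the origin on a cart in front of the work surface, level with it; the furniture and walls round the work are solid. World frame = base frame: x ahead of the robot, y to its left, z up, the work surface at z = 0. Lengths are in m, angles in rad, forces in N, time in s.
With the tool pointing down it reaches from about 0.3 to 0.775 m from the base axis. Payload 14.6 kg.
Tool frame: the origin (TCP) lies at the very end of the fingers, on their centre line; the grasp point (between the pads) lies 19 mm behind it; z points along the fingers, y is the line along which they close (so a half turn about z gives the same grasp; the last joint's range is limited). The gripper opens to 94 mm and grips with 3 to 60 N. Pads are 16 mm wide; open, the fingers measure 119 mm over their backs; the gripper's body (75 mm by 177 mm) begins 78 mm behind the grasp point.
Start: joints at [-1.39, 0.3, 1.521, -0, 1.321, -0.067], TCP at [0.135, -0.533, 0.205] pointing down, gripper open.
Joint ranges: [-3.03, 3.03], [-0.79, 2.21], [0.23, 2.52], [-1.04, 4.18], [0, 3.07], [-2.55, 2.55]. Speed limits (rad/s): [2.22, 2.22, 2.57, 3.14, 3.14, 3.14].

### API

Orientations are given as [roll, pitch, yaw] about the fixed x, y, z axes, in that order (R = Rz(yaw) Ry(pitch) Rx(roll)).
In Python, from station import telemetry, cams, hand_in, nets gives the robot as it stands.
- The arm moves only by the tool move_arm, never from a script. Its argument "increments" is a list of rows, each a list of 4 numbers: the shift along the tool's x, y, z in m, then the turn about the tool's z in rad. In form: [[tx, ty, tz, roll], ...]. A call has 1 to 20 rows; each row shifts and turns the commanded pose from where the row before left it, along the tool's axes as they then stand; what a row does not reach is not made up. A row lasts 1/8 s, in which the tool goes at most 62.5 mm and 10.7 degrees, less where a joint would pass 70% of its speed; a pose out of reach is approached as far as the arm can. A call is refused whole if a number of a shift passes 0.0625 or a number of a turn 0.188, either way. A call with a gripper value outside its range is refused whole. "grip" is the opening, from 0 (shut) to 1 (fully open), set as the call begins (left out, the last holds). The fingers move at their own pace and stop on an object; "force" is the grip in N (left out, the last holds). Time passes only in rows, so rows that do not move let the fingers close. It gives the time, the measured TCP pose, the force, the opening and the grip force at its end, in the units of the state.
- telemetry.get_obs(): the state, without advancing time (a new reading comes with each control period).
- cams.camera(name): name is "scene" or "top" or "wrist"; returns the picture (480x640x3 uint8, blue, green, red); there is no depth.
- cams.camera_model(name): a dict with "intrinsics" (3x3 intrinsics, pixels), "xyz" and "attitude" of the camera in the world; the wrist camera has in their place "T_tool_cam" (4x4, takes a point from camera to tool coordinates, whose origin is the TCP and whose axes are the flange's). Camera axes: x right, y up, looking along -z (the intrinsics and any distortion apply to the point x, -y, -z); pixel columns grow to the right and rows downward; lengths in m; the calibration is good to about 2 mm. A picture is of the moment at which its call begins: read the wrist's pose just before it. camera_model takes no time and is no camera call.
- hand_in(): hands the job in; it is judged then, once.
Trained networks look in the newest picture that a camera, given by its name, has taken for a name from the list of things; names that differ only in an ending like _2 or _b are one class to them, and where a whole thing is asked for, a point or a joint stands for the part that bears it (a point fixed in the world has none). Each returns a list of dicts, best first, with "conf" (0 to 1); they miss things now and then, are a little off and sometimes report something else, mostly with a low value. They report only what shows in the picture. A call takes as long as a camera call.
- nets.search_frame(camera, query): "extent" ([left, top, right, bottom] in pixels, round what is visible of it).
- nets.mark_of(camera, query): "centre" ([column, row] in pixels: a listed point, or the origin of a listed thing).
The state is a dict: "time_s": time; "qpos": joint angles; "joint_vel": joint speeds; "tau": joint torques, N m; "ee_pos": TCP position; "eef_rot": TCP orientation; "force": force on the tool from outside, world axes, zero at the start; "moment": the same for the moment, N m; "grip_width": finger opening in m; "grip_force": force on a finger pad.
Only numpy, scipy, OpenCV 4.12 (cv2) and the standard library are available. Lean on these libraries where they do the work, as an engineer would, in place of code of your own. Each camera call takes 0.05 s, during which the arm holds its last target. There are 200 camera calls.

### The job

The four sockets stand on the full rail in the order for taking the machine apart; set them all over onto the empty rail in the reverse order, ready for putting it together: the socket now nearest its rail's black knob goes on the peg farthest from the other rail's knob, and so on down the row. Each socket must stand upright over its peg, right down on the rail's clip and let go. Leave the tape measure where it is.

Things in the scene. Friction and masses are not known exactly. Their poses are not given: they have to be found in the camera images.
- socket_a: loose plain steel wrench socket, the narrowest and tallest of the four: a cylinder 28 mm in diameter, 64 mm high, closed top with a black square mark, open underneath: bore 22 mm wide, 48 mm deep. It starts over the peg of a full_rail clip, about centred. Origin: centre of its lower rim; z up along its axis; yaw has no meaning.
- socket_b: loose plain steel wrench socket, the shortest of the four: a cylinder 34 mm in diameter, 48 mm high, closed top with a black square mark, open underneath: bore 28 mm wide, 32 mm deep. It starts over the peg of a full_rail clip, about centred. Origin: centre of its lower rim; z up along its axis; yaw has no meaning.
- socket_c: loose plain steel wrench socket, the second widest of the four: a cylinder 40 mm in diameter, 58 mm high, closed top with a black square mark, open underneath: bore 34 mm wide, 42 mm deep. It starts over the peg of a full_rail clip, about centred. Origin: centre of its lower rim; z up along its axis; yaw has no meaning.
- socket_d: loose plain steel wrench socket, the widest of the four: a cylinder 46 mm in diameter, 52 mm high, closed top with a black square mark, open underneath: bore 40 mm wide, 36 mm deep. It starts over the peg of a full_rail clip, about centred. Origin: centre of its lower rim; z up along its axis; yaw has no meaning.
- full_rail: fixed aluminium bar 60 x 282 mm, top face 12 mm above the bench, black knob (26 mm wide, 24 mm high) near one end. Origin on the bench under the middle of the row of 4 clips; +y along the row to the knob, z up. Clips at y = -84, -28, 28, 84 mm, knob at y = 131 mm. Its four clips are separate fixed parts; each socket starts on one of them, in changing order.
- empty_rail: fixed aluminium bar 60 x 282 mm, top face 12 mm above the bench, black knob (26 mm wide, 24 mm high) near one end. Origin on the bench under the middle of the row of 4 clips; +y along the row to the knob, z up. Clips at y = -84, -28, 28, 84 mm, knob at y = 131 mm. Its four clips (part of it, like clip_a) have bare pegs; a socket over a peg stands with its rim on the clip plate, 15 mm above the bench.
- clip_a: the fixed clip of full_rail on which socket_a starts: black plate 72 mm across the bar, 46 mm along it, 3 mm thick, with an upright steel peg 10 mm thick, 6 mm at its tip, 30 mm high above the plate. The plate's ends show beside the socket. It stays, marking where socket_a stood (socket_d's clip, alike, is not listed). Origin: under the peg, on the bar's top face; axes as full_rail's.
- clip_b: the fixed clip of full_rail on which socket_b starts: black plate 72 mm across the bar, 46 mm along it, 3 mm thick, with an upright steel peg 10 mm thick, 6 mm at its tip, 30 mm high above the plate. The plate's ends show beside the socket. It stays, marking where socket_b stood (socket_d's clip, alike, is not listed). Origin: under the peg, on the bar's top face; axes as full_rail's.
- clip_c: the fixed clip of full_rail on which socket_c starts: black plate 72 mm across the bar, 46 mm along it, 3 mm thick, with an upright steel peg 10 mm thick, 6 mm at its tip, 30 mm high above the plate. The plate's ends show beside the socket. It stays, marking where socket_c stood (socket_d's clip, alike, is not listed). Origin: under the peg, on the bar's top face; axes as full_rail's.
- tape_measure: bystander: loose yellow and black tape measure, 41 x 89 x 70 mm, beside the rails. Origin under its centre.

How it is judged:
By the outcome, as a careful person would: the job done as asked, in the order asked, and still so for the second after the job is handed in, with the robot touching nothing.
It also fails if it takes over 99 s, if anything falls off the work surface, if the arm or the gripper's body presses on something with over 40 N, if the wrist force passes 120 N, or if a joint passes its speed limit or range.

## Working session

There is one attempt and no reset: what is moved stays moved. The work goes in short steps, Python scripts to look and compute and a tool call to move; the robot and the scene stay as the last step left them, time stands still between calls to the robot, and variables do not carry over. Pictures are saved under pics/ and viewed, at most 14 in all, crops included, and the job is handed in when it is done.

Besides the shell and the picture viewer there is one more tool, called after ">>>" as name([rows], argument=value, ...), one row to a line, values as JSON. move_arm: Moves the arm, as the interface text tells. Its arguments: {"type":"object","properties":{"increments":{"type":"array"},"grip":{"type":"number"},"force":{"type":"number"}},"required":["increments"]}

```bash
mkdir -p pics; ls
python3 - <<'E'
from station import telemetry,cams,nets
import cv2
o=telemetry.get_obs();print({k:o[k] for k in('time_s','ee_pos','eef_rot','grip_width')})
for n in('top','scene'):
    cv2.imwrite(f'pics/{n}0.png',cams.camera(n)); print(n,cams.camera_model(n))
    for q in('socket_a','full_rail','empty_rail','clip_a'):
        print(q,[( [round(x) for x in d['centre']],round(d['conf'],2)) for d in nets.mark_of(n,q)])
print(cams.camera_model('wrist'))
E
```

```text
pics
{'time_s': 0.0, 'ee_pos': array([ 0.13482794, -0.53292606,  0.2048728 ]), 'eef_rot': array([-3.14038968e+00, -6.99339187e-05,  2.47763706e-01]), 'grip_width': 0.09439697114054187}
top {'intrinsics': array([[458.1583757 ,   0.        , 316.28621142],
       [  0.        , 458.1583757 , 240.22507762],
       [  0.        ,   0.        ,   1.        ]]), 'xyz': array([ 0.43945138, -0.18589644,  0.91193668]), 'attitude': array([ 0.0943126 , -0.00306847, -1.56794187])}
socket_a [([388, 288], 0.87), ([329, 284], 0.81), ([357, 281], 0.79), ([425, 286], 0.54)]
full_rail [([376, 284], 0.64)]
empty_rail [([348, 211], 0.96)]
clip_a [([332, 282], 0.82), ([420, 287], 0.77), ([390, 289], 0.68), ([329, 283], 0.44)]
scene {'intrinsics': array([[597.11283385,   0.        , 319.0265838 ],
       [  0.        , 597.11283385, 239.49651025],
       [  0.        ,   0.        ,   1.        ]]), 'xyz': array([-0.21513445, -0.90335523,  0.48790197]), 'attitude': array([ 1.17085728, -0.00304826, -0.76760732])}
socket_a [([387, 316], 0.7), ([317, 275], 0.66), ([341, 292], 0.61), ([362, 303], 0.51)]
full_rail [([349, 305], 0.84), ([340, 289], 0.33)]
empty_rail [([382, 268], 0.78)]
clip_a [([386, 316], 0.94), ([362, 304], 0.7), ([315, 281], 0.51)]
{'intrinsics': array([[357.49546749,   0.        , 320.76341223],
       [  0.        , 357.49546749, 245.89385861],
       [  0.        ,   0.        ,   1.        ]]), 'T_tool_cam': array([[-1.52591653e-03,  9.59978177e-01,  2.80070654e-01,
         8.10669757e-02],
       [ 9.99998806e-01,  1.39599582e-03,  6.63365432e-04,
        -1.01983482e-03],
       [ 2.45838876e-04,  2.80071332e-01, -9.59979160e-01,
        -1.79565985e-01],
       [ 0.00000000e+00,  0.00000000e+00,  0.00000000e+00,
         1.00000000e+00]])}
```

View pics/top0.png

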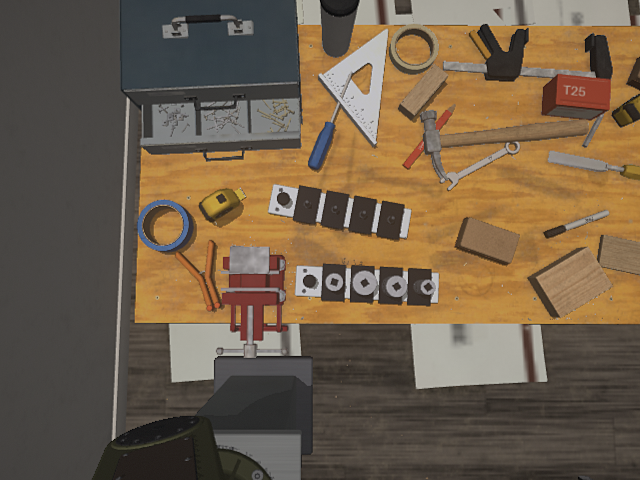

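View pics/scene0.png

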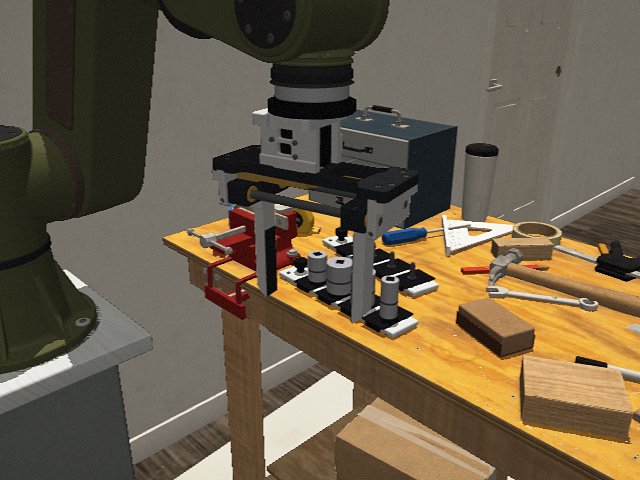

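The top view has both knobs at the left ends. The full rail is near row 285, with sockets at columns 334, 364, 397 and 428. The empty rail is near row 212. I'll fit the rails using the black plates.

```bash
cat > h.py <<'E'
import numpy as np,cv2
from scipy.spatial.transform import Rotation as R
from station import telemetry,cams,nets
def cam(n,o=None):
    m=cams.camera_model(n)
    if n!='wrist': return m['intrinsics'],R.from_euler('xyz',m['attitude']).as_matrix(),np.array(m['xyz'])
    o=o or telemetry.get_obs(); Rt=R.from_euler('xyz',o['eef_rot']).as_matrix(); T=m['T_tool_cam']
    return m['intrinsics'],Rt@T[:3,:3],Rt@T[:3,3]+o['ee_pos']
def ray(c,uv,z):
    K,Rm,p=c; d=Rm@(np.linalg.inv(K)@[uv[0],uv[1],1]*[1,-1,-1])
    return p+d*(z-p[2])/d[2]
def proj(c,P):
    K,Rm,p=c; q=Rm.T@(np.array(P)-p); u=K@(q*[1,-1,-1]); return u[:2]/u[2]
E
python3 - <<'E'
from h import *
im=cv2.imread('pics/top0.png');c=cam('top')
g=im.max(2)
sub=(g<70).astype(np.uint8); sub[:180]=0;sub[306:]=0;sub[:,:260]=0;sub[:,445:]=0
n,l,s,ce=cv2.connectedComponentsWithStats(sub)
for i in range(1,n):
    if s[i,4]>60:
        rc=cv2.minAreaRect(np.argwhere(l==i)[:,::-1].astype(np.float32))
        print(s[i],rc,ray(c,rc[0],.015).round(4))
cv2.imwrite('pics/crop0.png',cv2.resize(im[175:315,260:450],None,fx=4,fy=4,interpolation=cv2.INTER_CUBIC))
for q in('socket_a','tape_measure','empty_rail'):
    for d in nets.search_frame('scene',q): print(q,np.round(d['extent']),round(d['conf'],2))
E
```

```text
[293 186  28  38 771] ((306.3783874511719, 204.72972106933594), (22.687055587768555, 36.16777038574219), 9.462323188781738) [ 0.5949 -0.1686  0.015 ]
[321 191  28  39 773] ((334.2702941894531, 209.87838745117188), (22.851455688476562, 36.16777038574219), 9.462323188781738) [ 0.5847 -0.2238  0.015 ]
[277 192  13  13 124] ((282.70001220703125, 198.40000915527344), (12.074767112731934, 11.62755298614502), 63.43495178222656) [ 0.6074 -0.1216  0.015 ]
[349 196  27  38 775] ((362.1622009277344, 215.02703857421875), (23.015857696533203, 36.16777801513672), 9.462322235107422) [ 0.5746 -0.279   0.015 ]
[376 201  28  38 778] ((389.8000183105469, 220.0999755859375), (22.539567947387695, 36.22430419921875), 10.304845809936523) [ 0.5647 -0.3335  0.015 ]
[321 264  25  38 551] ((333.1799011230469, 282.2228698730469), (23.11666488647461, 36.57760238647461), 2.726310968399048) [ 0.4422 -0.2216  0.015 ]
[350 265  24  38 371] ((361.7361755371094, 283.512451171875), (23.388681411743164, 36.16047668457031), 3.012787342071533) [ 0.4398 -0.2773  0.015 ]
[378 267  24  38 470] ((390.3564147949219, 285.2292785644531), (23.125886917114258, 36.686065673828125), 3.012787342071533) [ 0.4366 -0.333   0.015 ]
[407 268  24  38 616] ((418.9833679199219, 286.49945068359375), (23.120494842529297, 36.51305389404297), 1.9091525077819824) [ 0.4343 -0.3888  0.015 ]
[303 275  13  13 124] ((309.0000305175781, 280.5000305175781), (12.074767112731934, 11.62755298614502), 26.56505012512207) [ 0.4454 -0.1744  0.015 ]
socket_a [325. 256. 353. 297.] 0.93
socket_a [378. 273. 399. 320.] 0.68
socket_a [305. 250. 325. 281.] 0.63
tape_measure [292. 208. 320. 235.] 0.66
```

View pics/crop0.png

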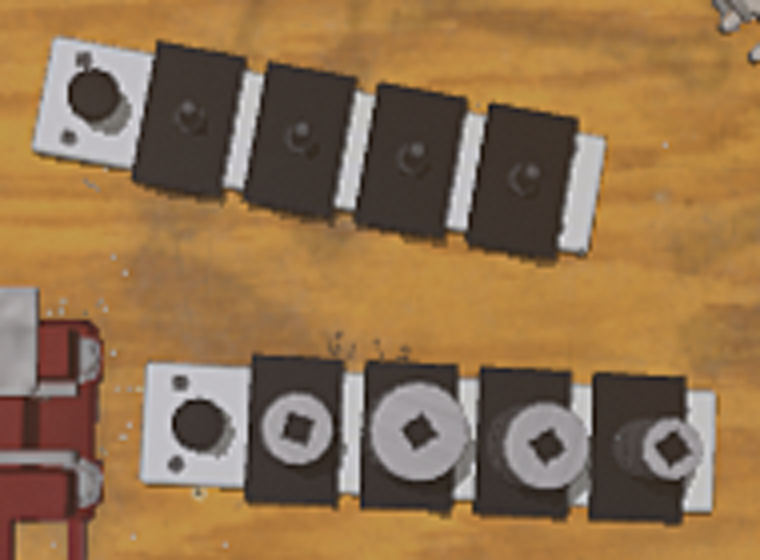

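Going out from the full rail's knob, the top crop shows b, d, c, a, and their diameters match. The empty rail's plates are all found with the right 56 mm spacing. I'll move over now and check with the wrist camera.

>>> move_arm([
  [0,0,0,-0.182],
  [0,0,0,-0.182],
  [0,0,0,-0.182],
  [0,0,0,-0.182],
  [0,0,0,-0.182],
  [0,0,0,-0.182],
  [0,0,0,-0.182],
  [0.03,0.037,0,0],
  [0.03,0.037,0,0],
  [0.03,0.037,0,0],
  [0.03,0.037,0,0],
  [0.03,0.037,0,0],
  [0.03,0.037,0,0],
  [0.03,0.037,0,0],
  [0.03,0.037,0,0],
  [0,0,0,0],
  [0,0,0,0],
])

```text
time_s: 2.78
ee_pos: [0.442, -0.3082, 0.2054]
eef_rot: [-3.141, 0.0, 1.522]
force: [0.8, -0.4, -0.1]
grip_width: 0.0938
grip_force: 0.0
```

Run:
```python
from h import *
t=cam('top');s=cam('scene')
for z in(.05,.1,.15,.2): p=ray(t,(265,255),z);print('vise jaw',z,p.round(3),proj(s,p).round())
o=telemetry.get_obs();im=cams.camera('wrist');cv2.imwrite('pics/w1.png',im);c=cam('wrist',o)
print(o['ee_pos'],o['eef_rot'])
for d in nets.mark_of('wrist','socket_a'): print(ray(c,d['centre'],.015).round(4),d)
for d in nets.search_frame('wrist','socket_a'): print(np.round(d['extent']),round(d['conf'],2))
P={'b':(.4422,-.2216,.063),'d':(.4398,-.2773,.067),'c':(.4366,-.333,.073),'a':(.4343,-.3888,.079)}
E4=[(.5949,-.1686,.045),(.5847,-.2238,.045),(.5746,-.279,.045),(.5647,-.3335,.045)]
for p in list(P.values())+E4: cv2.drawMarker(im,tuple(int(v) for v in proj(c,p).round()),(0,0,255),0,10)
cv2.imwrite('pics/w1m.png',im)
```

```text
vise jaw 0.05 [ 0.493 -0.092  0.05 ] [290. 231.]
vise jaw 0.1 [ 0.49  -0.097  0.1  ] [291. 208.]
vise jaw 0.15 [ 0.487 -0.103  0.15 ] [291. 184.]
vise jaw 0.2 [ 0.483 -0.108  0.2  ] [291. 159.]
[ 0.4419668  -0.30817659  0.20535935] [-3.14128222e+00  2.48682687e-05  1.52206545e+00]
[ 0.4398 -0.2748  0.015 ] {'centre': [318.2, 191.5], 'conf': 0.79}
[ 0.4297 -0.3312  0.015 ] {'centre': [311.6, 244.4], 'conf': 0.78}
[ 0.4299 -0.394   0.015 ] {'centre': [315.0, 298.0], 'conf': 0.66}
[ 0.4405 -0.219   0.015 ] {'centre': [316.0, 134.9], 'conf': 0.61}
[ 0.4294 -0.3884  0.015 ] {'centre': [314.3, 293.4], 'conf': 0.51}
[ 0.4365 -0.3344  0.015 ] {'centre': [318.1, 247.0], 'conf': 0.18}
[289. 233. 334. 285.] 0.82
[297. 112. 337. 155.] 0.8
[297. 286. 331. 336.] 0.71
[291. 170. 342. 226.] 0.67
```

View pics/w1m.png

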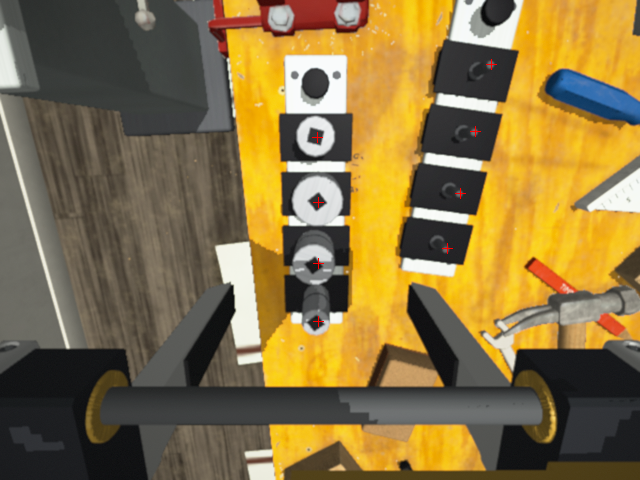

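The wrist view shows the four sockets in column ~316, under my marks. The marks on the empty rail's pegs look a few pixels too far right, so I'll refine those from the plates.

Run:
```python
from h import *
im=cv2.imread('pics/w1.png');o=telemetry.get_obs();c=cam('wrist',o)
sub=(im.max(2)<75).astype(np.uint8); sub[270:]=0;sub[:40]=0;sub[:,:395]=0;sub[:,522:]=0
n,l,s,ce=cv2.connectedComponentsWithStats(sub)
for i in range(1,n):
    if s[i,4]>900:
        rc=cv2.minAreaRect(np.argwhere(l==i)[:,::-1].astype(np.float32))
        # homography-safe: corners -> world, mean
        cs=np.array([ray(c,b,.015) for b in cv2.boxPoints(rc)])
        print(s[i],cs.mean(0).round(4),np.linalg.norm(cs-np.roll(cs,1,0),axis=1).round(4))
sub=(im.max(2)<75).astype(np.uint8); 
E4=[(.5949,-.1686,.045),(.5847,-.2238,.045),(.5746,-.279,.045),(.5647,-.3335,.045)]
for p in E4: cv2.circle(im,tuple(int(v) for v in proj(c,p).round()),1,(0,0,255),-1);cv2.circle(im,tuple(int(v) for v in proj(c,(p[0],p[1],.015)).round()),1,(0,255,0),-1)
cv2.imwrite('pics/w1c.png',cv2.resize(im[30:280,390:530],None,fx=2.4,fy=2.4))
```

```text
[ 433   40   85   62 3807] [ 0.5926 -0.1704  0.015 ] [0.0768 0.0452 0.0739 0.0458]
[ 421  104   80   57 3287] [ 0.5821 -0.2255  0.015 ] [0.0762 0.0453 0.0735 0.046 ]
[ 410  163   76   51 2857] [ 0.5721 -0.2802  0.015 ] [0.0758 0.0446 0.0732 0.0452]
[ 400  217   72   47 2512] [ 0.5618 -0.3353  0.015 ] [0.0754 0.0449 0.0729 0.0455]
```

View pics/w1c.png

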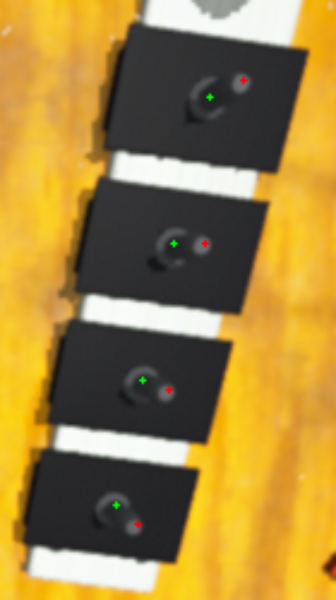

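The marks lie on the peg tips and bases, so the top-view estimates are good. First I'll pick b.

>>> move_arm([
  [0.029,-0.001,0,0],
  [0.029,-0.001,0,0],
  [0.0285,-0.001,0,0],
  [0,0,0.045,0],
  [0,0,0.045,0],
  [0,0,0.045,0],
  [0,0,0.03,0],
  [0,0,0.0135,0],
  [0,0,0,0],
])

```text
time_s: 4.05
ee_pos: [0.4433, -0.2218, 0.027]
eef_rot: [-3.141, -0.0, 1.521]
force: [-0.5, -0.1, 0.5]
grip_width: 0.0941
grip_force: 0.0
```

>>> move_arm([
  [0,0,0,0],
  [0,0,0,0],
  [0,0,0,0],
  [0,0,0,0],
  [0,0,0,0],
  [0,0,0,0],
], grip=0, force=35)

```text
time_s: 4.8
ee_pos: [0.4435, -0.2214, 0.0269]
eef_rot: [-3.142, -0.0, 1.522]
force: [-0.5, -0.4, 1.4]
grip_width: 0.0373
grip_force: 0.3
```

>>> move_arm([
  [0,0,0,0],
  [0,0,0,0],
  [0,0,-0.02,0],
  [0,0,-0.04,0],
  [0,0,-0.04,0],
  [0,0,0,0],
])

```text
time_s: 5.55
ee_pos: [0.4447, -0.2221, 0.1295]
eef_rot: [3.137, 0.002, 1.522]
force: [0.2, -0.0, -1.8]
grip_width: 0.033
grip_force: 35.0
```

```bash
cat >> h.py <<'E'
FULL=dict(b=(.4422,-.2216),d=(.4398,-.2773),c=(.4366,-.333),a=(.4343,-.3888))
EMP=dict(b=(.5647,-.3335),d=(.5746,-.279),c=(.5847,-.2238),a=(.5949,-.1686))
def go(t,o=None):
    o=o or telemetry.get_obs();y=o['eef_rot'][2];d=np.array(t)-o['ee_pos'][:2]
    return [round(d[0]*np.cos(y)+d[1]*np.sin(y),4),round(d[0]*np.sin(y)-d[1]*np.cos(y),4)]
E
python3 - <<'E'
from h import *
o=telemetry.get_obs();im=cams.camera('wrist');cv2.imwrite('pics/g1.png',im);print(go(EMP['b'],o),o['eef_rot'][2])
c=cam('wrist',o);print('finger-centre top px',proj(c,[*o['ee_pos'][:2],o['ee_pos'][2]+.036]))
E
```

```text
[np.float64(-0.1054), np.float64(0.1253)] 1.5218745641013536
finger-centre top px [323.5934679  332.85521209]
```

View pics/g1.png

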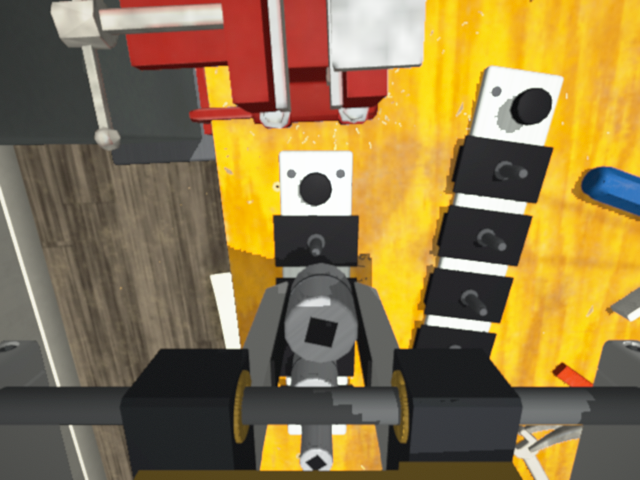

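Socket b is held centred, with its mark at (321, 332) against a predicted (324, 333). Now I'll move it over to its peg.

>>> move_arm([
  [-0.026,0.031,0,0],
  [-0.026,0.031,0,0],
  [-0.026,0.031,0,0],
  [-0.0275,0.0325,0,0.132],
  [0,0,0,0],
  [0,0,0,0],
])

```text
time_s: 6.35
ee_pos: [0.563, -0.3324, 0.1253]
eef_rot: [-3.139, -0.001, 1.391]
force: [1.0, 0.9, -0.7]
grip_width: 0.033
grip_force: 35.0
```

Run:
```python
from h import *
o=telemetry.get_obs();print(go(EMP['b'],o),o['eef_rot'],o['ee_pos'])
```

```text
[np.float64(-0.0008), np.float64(0.0019)] [-3.13927443e+00 -1.05682886e-03  1.39094430e+00] [ 0.56299958 -0.33235145  0.12532506]
```

>>> move_arm([
  [-0.001,0.0015,0.03,0],
  [0,0,0.03,0],
  [0,0,0.02,0],
  [0,0,0.012,0],
  [0,0,0.004,0],
  [0,0,0.002,0],
  [0,0,0,0],
])

```text
time_s: 7.22
ee_pos: [0.5652, -0.3344, 0.0295]
eef_rot: [3.141, 0.0, 1.39]
force: [-0.4, -0.1, -0.9]
grip_width: 0.033
grip_force: 35.0
```

>>> move_arm([
  [0,0,0.002,0],
  [0,0,0.0005,0],
  [0,0,0,0],
])

```text
time_s: 7.6
ee_pos: [0.5652, -0.3344, 0.0269]
eef_rot: [3.141, 0.0, 1.39]
force: [-1.9, 0.8, 4.8]
grip_width: 0.0337
grip_force: 35.0
```

>>> move_arm([
  [0,0,0,0],
  [0,0,0,0],
  [0,0,0,0],
  [0,0,0,0],
  [0,0,-0.03,0],
  [0,0,-0.06,0],
  [0,0,-0.03,0],
  [0,0,0,0],
], grip=0.7)

```text
time_s: 8.6
ee_pos: [0.5658, -0.3348, 0.1491]
eef_rot: [3.137, 0.002, 1.39]
force: [-0.7, -0.2, -0.3]
grip_width: 0.0655
grip_force: 0.0
```

Run:
```python
from h import *
o=telemetry.get_obs();print(go(FULL['d'],o),o['eef_rot'],o['ee_pos'])
im=cams.camera('wrist');cv2.imwrite('pics/g2.png',im)
```

```text
[np.float64(0.0338), np.float64(-0.1343)] [3.13747268e+00 1.76964546e-03 1.38979886e+00] [ 0.56581872 -0.33475182  0.14907696]
```

View pics/g2.png

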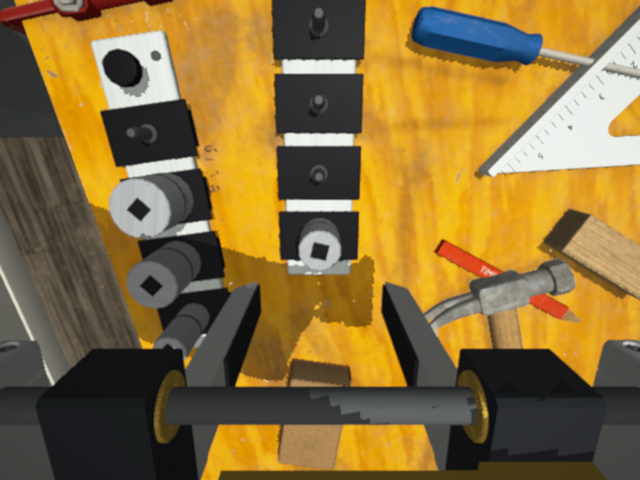

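Socket b stands upright on the end peg, with its top at (320, 250). Next is d.

>>> move_arm([
  [0.0085,-0.0336,0,0],
  [0.0085,-0.0336,0,0],
  [0.0085,-0.0336,0,0],
  [0.0083,-0.0335,0,-0.132],
  [0,0,0.03,0],
  [0,0,0.045,0],
  [0,0,0.03,0],
  [0,0,0.015,0],
  [0,0,0,0],
])

```text
time_s: 9.78
ee_pos: [0.4385, -0.2764, 0.0255]
eef_rot: [-3.14, -0.001, 1.522]
force: [0.2, 0.4, 0.5]
grip_width: 0.0663
grip_force: 0.0
```

>>> move_arm([
  [0,0,0,0],
  [0,0,0,0],
  [0,0,0,0],
  [0,0,0,0],
  [0,0,0,0],
], grip=0)

```text
time_s: 10.4
ee_pos: [0.4394, -0.277, 0.0272]
eef_rot: [3.14, 0.001, 1.522]
force: [-0.9, 1.2, 6.6]
grip_width: 0.044
grip_force: 35.0
```

>>> move_arm([
  [0,0,-0.02,0],
  [0,0,-0.04,0],
  [0,0,-0.04,0],
  [0,0,0,0],
])

```text
time_s: 10.9
ee_pos: [0.44, -0.2775, 0.1293]
eef_rot: [3.137, 0.003, 1.522]
force: [0.4, -0.2, -1.4]
grip_width: 0.0445
grip_force: 35.0
```

Run:
```python
from h import *
o=telemetry.get_obs();print(go(EMP['d'],o),o['eef_rot'],o['ee_pos'])
```

```text
[np.float64(0.0051), np.float64(0.1345)] [3.13718985e+00 2.90381364e-03 1.52183139e+00] [ 0.44004296 -0.27753528  0.12930226]
```

>>> move_arm([
  [0.0013,0.0336,0,0],
  [0.0013,0.0336,0,0],
  [0.0013,0.0336,0,0],
  [0.0013,0.0336,0,0.132],
  [0,0,0,0],
  [0,0,0,0],
  [0,0,0.03,0],
  [0,0,0.03,0],
  [0,0,0,0],
])

```text
time_s: 12.02
ee_pos: [0.5717, -0.2778, 0.0645]
eef_rot: [-3.138, -0.001, 1.39]
force: [-0.7, -0.7, -0.4]
grip_width: 0.0441
grip_force: 35.0
```

Run:
```python
from h import *
o=telemetry.get_obs();im=cams.camera('wrist');cv2.imwrite('pics/g3.png',im);print(go(EMP['d'],o),o['eef_rot'],o['ee_pos'])
c=cam('wrist',o);print('top px',proj(c,[*o['ee_pos'][:2],o['ee_pos'][2]+.040]))
```

```text
[np.float64(-0.0007), np.float64(0.003)] [-3.13756450e+00 -1.32667240e-03  1.39001873e+00] [ 0.57173838 -0.27779623  0.06449769]
top px [323.14740678 336.98218116]
```

View pics/g3.png

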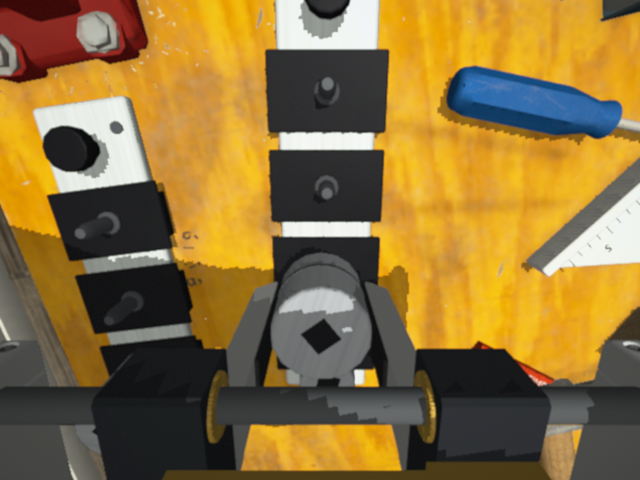

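Socket d is held centred, with its mark at (321, 337), in line with the peg column. I'll lower it and release.

>>> move_arm([
  [-0.0005,0.0015,0.02,0],
  [0,0,0.01,0],
  [0,0,0.004,0],
  [0,0,0.002,0],
  [0,0,0.002,0],
  [0,0,0,0],
])

```text
time_s: 12.82
ee_pos: [0.5749, -0.2789, 0.0286]
eef_rot: [3.141, 0.0, 1.39]
force: [-0.0, 0.5, -0.5]
grip_width: 0.0442
grip_force: 35.0
```

>>> move_arm([
  [0,0,0.0015,0],
  [0,0,0,0],
])

```text
time_s: 13.08
ee_pos: [0.575, -0.279, 0.0273]
eef_rot: [3.141, 0.0, 1.39]
force: [-1.6, -0.2, 3.2]
grip_width: 0.0439
grip_force: 35.0
```

>>> move_arm([
  [0,0,0,0],
  [0,0,0,0],
  [0,0,0,0],
  [0,0,-0.03,0],
  [0,0,-0.06,0],
  [0,0,-0.03,0],
  [0,0,0,0],
], grip=0.7)

```text
time_s: 13.95
ee_pos: [0.5757, -0.2794, 0.1495]
eef_rot: [3.137, 0.001, 1.39]
force: [0.4, 0.3, -0.1]
grip_width: 0.0658
grip_force: 0.0
```

Run:
```python
from h import *
o=telemetry.get_obs();print(go(FULL['c'],o),o['eef_rot'],o['ee_pos'])
```

```text
[np.float64(-0.0778), np.float64(-0.1272)] [3.13741693e+00 1.40684194e-03 1.38986731e+00] [ 0.57572205 -0.27937985  0.14948008]
```

>>> move_arm([
  [-0.0195,-0.0317,0,0],
  [-0.0195,-0.0317,0,0],
  [-0.0195,-0.0317,0,0],
  [-0.0193,-0.0317,0,-0.132],
  [0,0,0.03,0],
  [0,0,0.045,0],
  [0,0,0.03,0],
  [0,0,0.015,0],
  [0,0,0,0],
])

```text
time_s: 15.08
ee_pos: [0.4357, -0.3323, 0.026]
eef_rot: [-3.14, -0.001, 1.522]
force: [0.2, 0.0, -0.1]
grip_width: 0.0656
grip_force: 0.0
```

>>> move_arm([
  [0,0,0,0],
  [0,0,0,0],
  [0,0,0,0],
  [0,0,0,0],
  [0,0,0,0],
  [0,0,-0.02,0],
  [0,0,-0.04,0],
  [0,0,-0.04,0],
  [0,0,0,0],
], grip=0)

```text
time_s: 16.2
ee_pos: [0.4372, -0.3335, 0.1299]
eef_rot: [3.137, 0.003, 1.522]
force: [0.1, -0.5, -1.2]
grip_width: 0.0393
grip_force: 35.0
```

Run:
```python
from h import *
o=telemetry.get_obs();print(go(EMP['c'],o),o['eef_rot'],o['ee_pos'])
```

```text
[np.float64(0.1168), np.float64(0.142)] [3.1374013  0.00324506 1.52183652] [ 0.43716181 -0.33346931  0.12985189]
```

>>> move_arm([
  [0.0234,0.0285,0,0],
  [0.0234,0.0285,0,0],
  [0.0234,0.0285,0,0],
  [0.0234,0.0285,0,0],
  [0.0232,0.0285,0,0.132],
  [0,0,0,0],
  [0,0,0,0],
  [0,0,0.03,0],
  [0,0,0.03,0],
  [0,0,0,0],
])

```text
time_s: 17.45
ee_pos: [0.5824, -0.2232, 0.0649]
eef_rot: [-3.137, -0.001, 1.39]
force: [-1.0, -0.5, 0.6]
grip_width: 0.0395
grip_force: 35.0
```

Run:
```python
from h import *
o=telemetry.get_obs();im=cams.camera('wrist');cv2.imwrite('pics/g4.png',im);print(go(EMP['c'],o),o['eef_rot'],o['ee_pos'])
c=cam('wrist',o);print('top px',proj(c,[*o['ee_pos'][:2],o['ee_pos'][2]+.046]))
```

```text
[np.float64(-0.0001), np.float64(0.0024)] [-3.13735571e+00 -9.79573777e-04  1.38951105e+00] [ 0.58237338 -0.22322214  0.06487808]
top px [323.15460269 344.43324651]
```

View pics/g4.png

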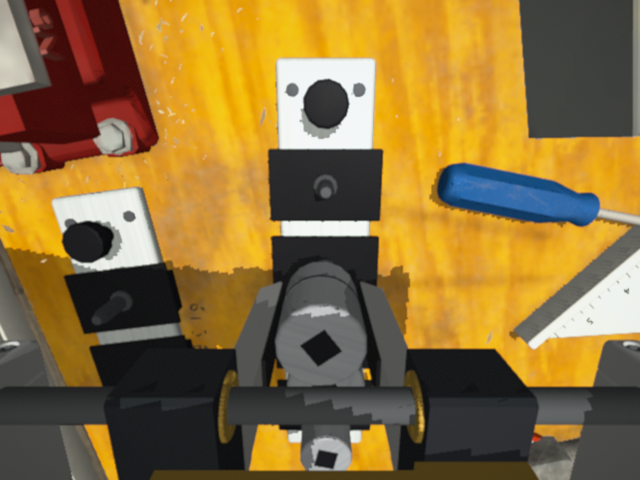

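Socket c's mark is at (321, 348), about 2 mm off, while the bore slack is 12 mm. I'll lower it.

>>> move_arm([
  [0.001,0.001,0.02,0],
  [0,0,0.01,0],
  [0,0,0.004,0],
  [0,0,0.002,0],
  [0,0,0.002,0],
  [0,0,0.0005,0],
  [0,0,0,0],
])

```text
time_s: 18.38
ee_pos: [0.5854, -0.2222, 0.0286]
eef_rot: [3.141, 0.0, 1.39]
force: [-0.3, 0.5, -0.3]
grip_width: 0.0395
grip_force: 35.0
```

>>> move_arm([
  [0,0,0.0015,0],
  [0,0,0,0],
])

```text
time_s: 18.62
ee_pos: [0.5856, -0.2222, 0.0276]
eef_rot: [3.141, 0.0, 1.39]
force: [-1.5, 0.7, 6.2]
grip_width: 0.0393
grip_force: 35.0
```

>>> move_arm([
  [0,0,0,0],
  [0,0,0,0],
  [0,0,0,0],
  [0,0,-0.03,0],
  [0,0,-0.06,0],
  [0,0,-0.03,0],
  [0,0,0,0],
], grip=0.6)

```text
time_s: 19.5
ee_pos: [0.5862, -0.2225, 0.1494]
eef_rot: [3.137, 0.001, 1.39]
force: [0.3, 0.8, 0.1]
grip_width: 0.0564
grip_force: 0.0
```

Run:
```python
from h import *
o=telemetry.get_obs();print(go(FULL['a'],o),o['eef_rot'],o['ee_pos'])
cams.camera('top')
c=cam('top')
for q in('socket_a','clip_a'):
  for d in nets.search_frame('top',q): print(q,np.round(d['extent']),round(d['conf'],2))
```

```text
[np.float64(-0.1909), np.float64(-0.1195)] [3.13742205e+00 1.01306340e-03 1.38984506e+00] [ 0.58622489 -0.22251655  0.14940621]
socket_a [377. 209. 403. 229.] 0.85
socket_a [416. 277. 437. 292.] 0.72
clip_a [379. 271. 400. 304.] 0.72
clip_a [406. 266. 434. 306.] 0.58
```

>>> move_arm([
  [-0.032,-0.02,0,0],
  [-0.032,-0.02,0,0],
  [-0.032,-0.02,0,0],
  [-0.032,-0.02,0,0],
  [-0.032,-0.02,0,0],
  [-0.031,-0.0195,0,-0.132],
  [0,0,0.03,0],
  [0,0,0.045,0],
  [0,0,0.03,0],
  [0,0,0.013,0],
  [0,0,0,0],
])

```text
time_s: 21.02
ee_pos: [0.4331, -0.3882, 0.0282]
eef_rot: [-3.14, -0.001, 1.522]
force: [0.3, 0.4, 0.1]
grip_width: 0.056
grip_force: 0.0
```

>>> move_arm([
  [0,0,0,0],
  [0,0,0,0],
  [0,0,0,0],
  [0,0,0,0],
  [0,0,0,0],
  [0,0,0,0],
  [0,0,-0.02,0],
  [0,0,-0.045,0],
  [0,0,-0.045,0],
  [0,0,0,0],
], grip=0)

```text
time_s: 22.28
ee_pos: [0.4344, -0.3895, 0.1422]
eef_rot: [3.137, 0.004, 1.522]
force: [-0.5, -0.6, -0.4]
grip_width: 0.0269
grip_force: 35.0
```

Run:
```python
from h import *
o=telemetry.get_obs();print(go(EMP['a'],o),o['eef_rot'],o['ee_pos'])
```

```text
[np.float64(0.2285), np.float64(0.1495)] [3.13743547 0.00381544 1.5218074 ] [ 0.43438851 -0.38949318  0.14217517]
```

>>> move_arm([
  [0.038,0.025,0,0],
  [0.038,0.025,0,0],
  [0.038,0.025,0,0],
  [0.038,0.025,0,0],
  [0.038,0.025,0,0],
  [0.0385,0.0255,0,0.132],
  [0,0,0,0],
  [0,0,0,0],
  [0,0,0.03,0],
  [0,0,0.04,0],
  [0,0,0,0],
  [0,0,0,0],
])

```text
time_s: 23.78
ee_pos: [0.5952, -0.1685, 0.0704]
eef_rot: [3.14, 0.0, 1.389]
force: [0.7, 0.5, -0.6]
grip_width: 0.0271
grip_force: 35.0
```

Run:
```python
from h import *
o=telemetry.get_obs();im=cams.camera('wrist');cv2.imwrite('pics/g5.png',im);print(go(EMP['a'],o),o['eef_rot'],o['ee_pos'])
c=cam('wrist',o);print('top px',proj(c,[*o['ee_pos'][:2],o['ee_pos'][2]+.0505]))
```

```text
[np.float64(-0.0001), np.float64(-0.0003)] [3.14013570e+00 2.64084033e-04 1.38932487e+00] [ 0.595227   -0.16852226  0.07043644]
top px [323.87167751 350.50853211]
```

View pics/g5.png

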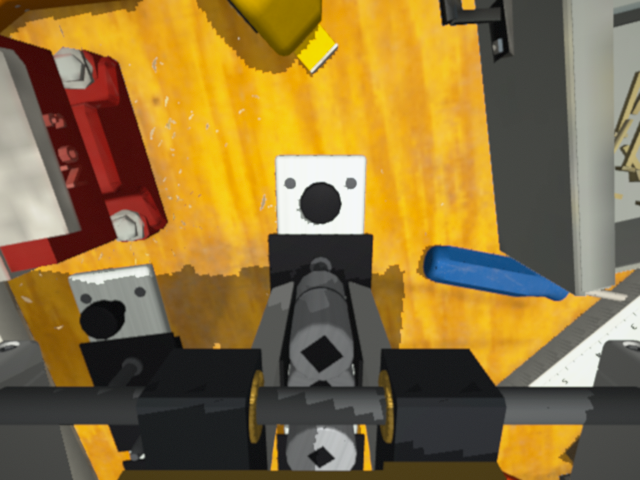

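Socket a's mark is at (321, 353), about 1 mm off. Before lowering I'll check the peg alignment and the clearance to the toolbox.

Run:
```python
from h import *
o=telemetry.get_obs();c=cam('wrist',o);p=o['ee_pos']
u=np.array([np.cos(1.389),np.sin(1.389),0])
print('tip',proj(c,[.5949,-.1686,.045]),'base',proj(c,[.5949,-.1686,.015]),'rim front',proj(c,np.array([p[0],p[1],p[2]-.0135])+u*.014))
t=cam('top')
for z in(.03,.06,.1,.15): q=ray(c,(578,295),z);print(z,q.round(3),proj(t,q).round())
im=cv2.imread('pics/g5.png');cv2.imwrite('pics/g5c.png',cv2.resize(im[225:375,245:400],None,fx=3.5,fy=3.5,interpolation=cv2.INTER_CUBIC))
```

```text
tip [321.69424921 281.41086206] base [321.49619913 265.24734183] rim front [322.82130091 266.25665575]
0.03 [ 0.761 -0.216  0.03 ] [330. 121.]
0.06 [ 0.74  -0.198  0.06 ] [322. 126.]
0.1 [ 0.713 -0.175  0.1  ] [309. 133.]
0.15 [ 0.678 -0.146  0.15 ] [292. 143.]
```

View pics/g5c.png

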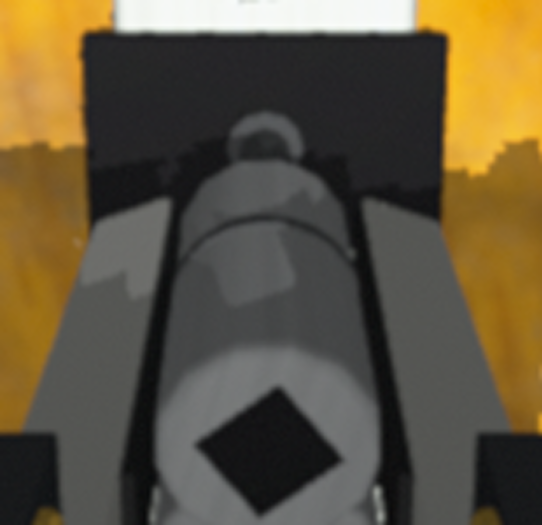

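The rim is about 2–3 mm behind the tool centre, which is within the slack but worth correcting. The toolbox tray corner is close to where the gripper's body will go, so I'll triangulate it first.

Run:
```python
from h import *
t=cv2.imread('pics/top0.png')[85:185,225:325];w=cv2.imread('pics/g5.png')[0:320,430:640];s=cv2.imread('pics/scene0.png')[110:260,330:480]
r=lambda a,f:cv2.resize(a,None,fx=f,fy=f,interpolation=cv2.INTER_CUBIC)
C=np.zeros((600,800,3),np.uint8)
a=r(t,3);C[:300,:300]=a;a=r(s,2);C[300:600,:300]=a;a=r(w,1.8);C[:576,310:688]=a[:576]
cv2.imwrite('pics/comp.png',C)
```

```text
(no output)
```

View pics/comp.png

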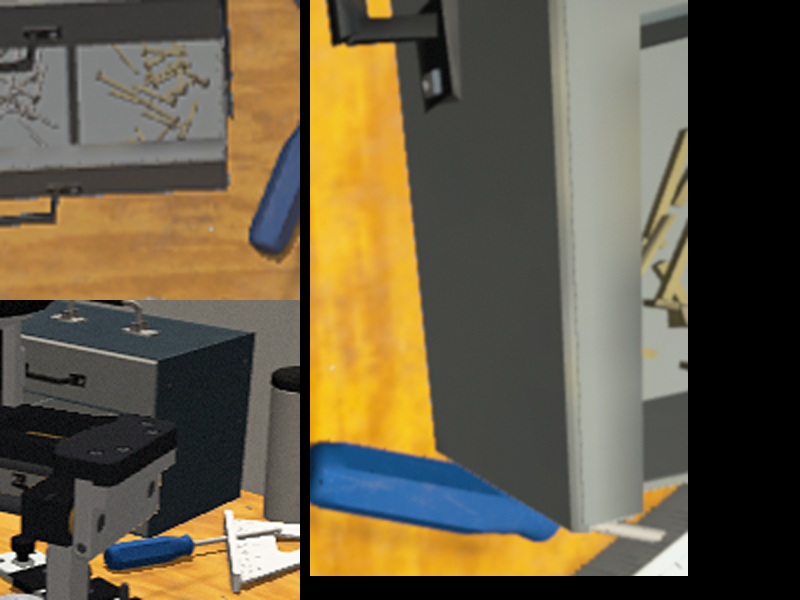

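Triangulation puts the tray's top front corner near (0.697, −0.16, 0.125). The body would come too close to it, so I'll turn the tool 0.3 rad, which moves the body clear, and then lower.

>>> move_arm([
  [0,0,0,0.15],
  [0,0,0,0.15],
  [0.002,0,0,0],
  [0,0,0,0],
  [0,0,0.015,0],
  [0,0,0.015,0],
  [0,0,0.006,0],
  [0,0,0.002,0],
  [0,0,0.002,0],
  [0,0,0,0],
])

```text
time_s: 25.08
ee_pos: [0.5961, -0.166, 0.0294]
eef_rot: [3.141, -0.0, 1.09]
force: [-1.1, 0.1, 1.0]
grip_width: 0.0273
grip_force: 35.0
```

>>> move_arm([
  [0,0,0.001,0],
  [0,0,0.0005,0],
  [0,0,0,0],
])

```text
time_s: 25.45
ee_pos: [0.5962, -0.166, 0.0292]
eef_rot: [3.14, -0.0, 1.09]
force: [-7.2, 2.8, 16.5]
grip_width: 0.027
grip_force: 35.0
```

>>> move_arm([
  [0,0,-0.0005,0],
  [0,0,0,0],
  [0,0,0,0],
  [0,0,0,0],
  [0,0,-0.03,0],
  [0,0,-0.06,0],
  [0,0,-0.04,0],
  [-0.03,-0.03,0,0],
  [-0.05,-0.03,0,0],
  [-0.05,-0.03,0,0],
  [-0.03,-0.01,0,0],
  [0,0,0,0],
  [0,0,0,0],
], grip=0.6)

```text
time_s: 27.08
ee_pos: [0.4337, -0.2612, 0.158]
eef_rot: [3.141, -0.0, 1.09]
force: [-0.3, 0.3, 0.1]
grip_width: 0.0567
grip_force: 0.0
```

Run:
```python
from h import *
o=telemetry.get_obs();c=cam('wrist',o);im=cams.camera('wrist')
H=dict(a=.064,b=.048,c=.058,d=.052)
for k,p in EMP.items(): cv2.drawMarker(im,tuple(int(v) for v in proj(c,[*p,.015+H[k]]).round()),(0,0,255),0,8)
cv2.imwrite('pics/f1.png',im)
im=cams.camera('scene');cv2.imwrite('pics/f2.png',cv2.resize(im[180:360,240:480],None,fx=3,fy=3,interpolation=cv2.INTER_CUBIC))
```

```text
(no output)
```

View pics/f1.png

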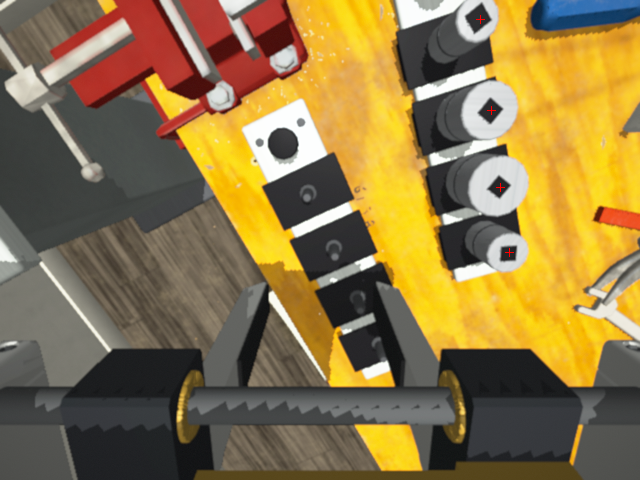

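View pics/f2.png

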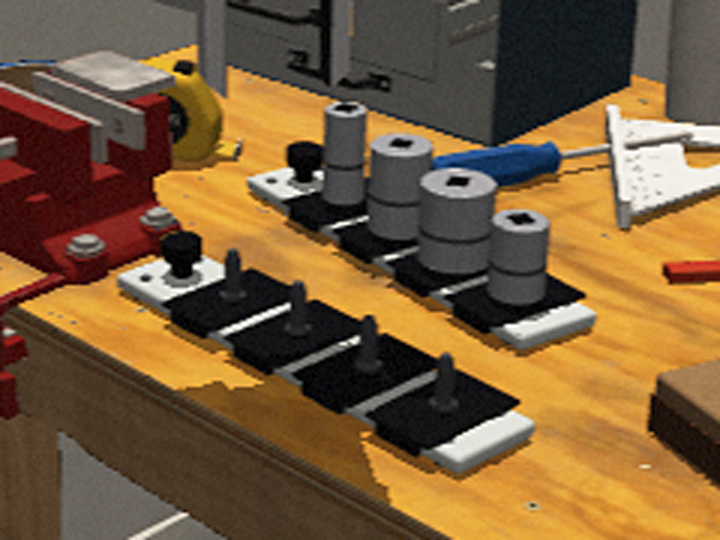

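All four sockets stand upright on their clips, and the expected top marks fall on the squares at (480, 19), (491, 111), (500, 187) and (509, 253). From the knob the order is a, c, d, b. The tape measure was not touched.

```bash
python3 -c "
from station import hand_in
print(hand_in())"
```

```text
the job is handed in; nothing more can be done
None
```

All four sockets now stand upright and released on the empty rail in reverse order (a, c, d, b from its knob). The tape measure was left alone, and I handed the job in at about 27 s.

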